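# Put the round boards away in the rack

## Robot

A 6-joint arm with a two-finger parallel gripper is mounted at the origin on the work surface. World frame = base frame: x ahead of the robot, y to its left, z up, the work surface at z = 0. Lengths are in m, angles in rad, forces in N, time in s.
With the tool pointing down it reaches from about 0.375 to 0.9 m from the base axis. Payload 3.1 kg.
Tool frame: the origin (TCP) lies where the fingers leave the gripper's body, on its centre line; the fingertips stand 73 mm ahead of it and the grasp point (between the pads) lies 54 mm ahead of it; z points along the fingers, y is the line along which they close (so a half turn about z gives the same grasp; the last joint's range is limited). The gripper opens to 85 mm and grips with 20 to 120 N. Pads are 22 mm wide; open, the fingers measure 114 mm over their backs; the gripper's body (76 mm by 85 mm) begins 54 mm behind the grasp point. The pads swing forward as they close: fully open they stand 13 mm farther back than shut.
Start: joints at [1.121, 0.527, 1.433, -0, 1.181, -0.178], TCP at [0.167, 0.602, 0.304] pointing down, gripper open.
Joint ranges: [-3.08, 3.08], [-0.75, 2.2], [0.22, 2.44], [-1.43, 4.57], [0, 2.65], [-2.85, 2.85]. Speed limits (rad/s): [2.79, 2.79, 3.14, 3.14, 3.14, 3.14].

## Interface

Orientations are given as a unit quaternion [x, y, z, w].
In Python, from station import manip gives the robot as it stands.
- The arm moves only by the shell command python3 -m crank 'ROWS' [FORCE]. ROWS is JSON, a list of rows, each an object with "dp": the shift along the tool's x, y, z normalised to -1 to 1, where 1 is 50 cm, a list of three; "delta_rot": the turn, a rotation vector about the tool's x, y, z normalised to -1 to 1, where 1 is 2 pi rad, a list of three; "fingers": the opening, from -1 (shut) to 1 (fully open). A call has 1 to 12 rows; each row shifts and turns the commanded pose from where the row before left it, along the tool's axes as they then stand; what a row does not reach is not made up. A row lasts 1/12 s, in which the tool goes at most 41.7 mm and 7.16 degrees, less where a joint would pass 70% of its speed; a pose out of reach is approached as far as the arm can. A call with a number of a shift or a turn outside -1 to 1 is refused whole. A call with a gripper value outside its range is refused whole. The fingers move at their own pace and stop on an object; FORCE is the grip in N (left out, the last holds). Time passes only in rows, so rows that do not move let the fingers close. It gives the time, the measured TCP pose, the force, the opening and the grip force at its end, in the units of the state.
- manip.sense(): the state, without advancing time (a new reading comes with each control period).
- manip.snapshot(name): name is "scene" or "side" or "wrist"; returns (picture, depth): 384x512x3 uint8, red, green, blue; 384x512 float32, m along the optical axis (not along the pixel's ray), 0 where there is no reading.
- manip.camera_model(name): a dict with "fx", "fy", "cx", "cy" (pixels), "k1" (the pictures are not rectified: a ray, as slopes to the right and down, at radius r is drawn at 1 + k1 r^2 times it, then the intrinsics apply), "origin" and "attitude" of the camera in the world. Camera axes: x right, y up, looking along -z (the intrinsics and any distortion apply to the point x, -y, -z); pixel columns grow to the right and rows downward; lengths in m; the calibration is good to about 2 mm. A picture is of the moment at which its call begins: read the wrist's pose just before it. camera_model takes no time and is no camera call; for the wrist camera it gives the pose at the moment of the call.
- manip.sign_off(): hands the job in; it is judged then, once.
The state is a dict: "t": time; "q": joint angles; "qd": joint speeds; "tau": joint torques, N m; "tcp_pos": TCP position; "tool_rot": TCP orientation; "force": force on the tool from outside, world axes, zero at the start; "ft_torque": the same for the moment, N m; "finger_gap": opening from 0.0 (shut) to 1.0 (fully open); "gripper_force": force on a finger pad.
Only numpy, scipy, OpenCV 4.12 (cv2) and the standard library are available. Lean on these libraries where they do the work, as an engineer would, in place of code of your own. Each camera call takes 0.05 s, during which the arm holds its last target. There are 200 camera calls.

## Task

Put the two round wooden boards away in the slotted steel rack: first slide the large board into the second slot from the bottom (the one just above the cork trivet), then slide the small board into the top slot. Push each one flat and fully home against the back stop with its handle pointing straight out of the front of the rack, let go of it, and leave the trivet and everything else on the counter where it is.

Things in the scene. Friction and masses are not known exactly. Their poses are not given: they have to be found in the camera images.
- rack: Fixed steel rack with four slots one above another, mouth roughly to the robot's left. Axes: z up, x into the slots (mouth x = -55, rear +80 mm). 172 mm wide, top 160 mm above the origin. Screw feet: the origin stands 0 to 20 mm above the counter. Slots are pairs of side ledges 4 mm thick, tops 30, 60, 90, 120 mm above the origin, 26 mm open between. A middle back stop limits each slot.
- slot_second (a point): Second slot from the bottom: where the centre of the large board's underside lies when fully home, touching the back stop (70 mm further in). Level with the ledge tops, 60 mm above the rack's origin. Axes as the rack's. The slot is 152 mm wide between its side posts, open 92 mm wide between its ledges. Empty.
- slot_top (a point): Top slot: where the centre of the small board's underside lies when fully home, touching the back stop (55 mm further in). Level with the ledge tops, 120 mm above the rack's origin. Axes as the rack's. 120 mm wide between 12 mm tall fences on its ledges, open 56 mm between the ledges. Empty, as is the like slot 30 mm below, which stays empty.
- large_board: Loose wooden board lying flat on the counter left of the rack (the two may swap places): disc 140 mm across, 8 mm thick, about 150 g (x0.7 to 1.4), with a handle along its own -x. Origin: centre of the disc's underside, z up. Handle: neck 20 mm wide, 8 mm thick, then a black grip block 96 to 132 mm from the disc centre. Total length 202 mm.
- small_board: Loose wooden board lying flat on the counter left of the rack (the two may swap places): disc 110 mm across, 8 mm thick, about 110 g (x0.7 to 1.4), with a handle along its own -x. Origin: centre of the disc's underside, z up. Handle: neck 20 mm wide, 8 mm thick, then a black grip block 96 to 132 mm from the disc centre. Total length 187 mm.
- large_board_grip (a point): Middle of the large board's black grip block on plan, 114 mm from the disc centre along the board's -x, 20 mm above the underside. The block is 36 mm long (x), 22 mm wide (y) and 30 mm tall from the underside. Axes as the board's.
- small_board_grip (a point): Middle of the small board's black grip block on plan, 114 mm from the disc centre along the board's -x, 20 mm above the underside. The block is 36 mm long (x), 22 mm wide (y) and 30 mm tall from the underside. Axes as the board's.
- trivet: Loose plain cork disc 140 mm in diameter, 8 mm thick, lying in the lowest slot; origin centre of its underside. Leave it.
- oil: Green glass oil bottle 68 mm in diameter, 240 mm tall, standing at the far side of the counter; origin centre of its underside. Leave it.
- salt: Glass salt jar 56 mm in diameter, 110 mm tall, near the robot, to the right; origin centre of its underside. Leave it.
- bowl: Dark blue bowl 110 mm in diameter, 42 mm tall, beyond the boards; origin centre of its underside. Leave it.
- carton: White and blue milk carton 65 x 65 mm, about 210 mm tall, at the far left; origin centre of its underside. Leave it.
- spatula: Wooden spatula 240 mm long lying at the far side of the counter. Leave it.
- mug: White mug 76 mm in diameter, 85 mm tall, to the left of the boards; origin centre of its underside. Leave it.
Things that resemble listed ones, but are neither listed nor needed, are in the scene too. Several things have the shape of the trivet; the one meant has the colours described above. Leave any red look-alike of the small_board alone.

How it is judged:
By the outcome, as a careful person would: the job done as asked, in the order asked, and still so for the second after the job is handed in, with the robot touching nothing.
It also fails if it takes over 64 s, if anything falls off the work surface, if the arm or the gripper's body presses on something with over 40 N, if the wrist force passes 120 N, or if a joint passes its speed limit or range.

## Working session

There is one attempt and no reset: what is moved stays moved. The work goes in short steps, Python scripts to look and compute and a shell command to move; the robot and the scene stay as the last step left them, time stands still between calls to the robot, and variables do not carry over. Pictures are saved under pics/ and viewed, at most 10 in all, crops included, and the job is handed in when it is done.

```bash
mkdir -p pics
cat > h.py <<'E'
import numpy as np, cv2
from scipy.spatial.transform import Rotation as R
from station import manip
def snap(n):
    m=manip.camera_model(n); im,d=manip.snapshot(n); return m,im,d
def cloud(m,d):
    h,w=d.shape; v,u=np.mgrid[0:h,0:w].astype(float)
    K=np.array([[m['fx'],0,m['cx']],[0,m['fy'],m['cy']],[0,0,1]])
    p=cv2.undistortPoints(np.stack([u.ravel(),v.ravel()],1)[:,None],K,np.array([m['k1'],0,0,0.])).reshape(h,w,2)
    c=np.stack([p[...,0]*d,-p[...,1]*d,-d],-1)
    P=c@rot(m['attitude']).T+np.array(m['origin']); P[d==0]=np.nan; return P
def rot(a):
    a=np.array(a,float)
    return a if a.shape==(3,3) else R.from_quat(a).as_matrix()
def save(n,im): cv2.imwrite('pics/'+n,cv2.cvtColor(im,cv2.COLOR_RGB2BGR))
E
python3 - <<'E'
from h import *
s=manip.sense(); print(s['tcp_pos'],s['tool_rot'],s['t'],s['force'])
ims=[]
for n in ['scene','side']:
    m,im,d=snap(n); np.savez('pics/'+n+'0.npz',P=cloud(m,d),im=im); save(n+'0.png',im); print(n,m)
E
```

```text
[0.16689866 0.6017218  0.30293551] [ 1.34974268e-01  9.90848497e-01 -1.04322754e-03 -3.39517263e-04] 0.0 [ 0.00395515 -0.30988587  0.25038656]
scene {'fx': 352.5255742020102, 'fy': 352.5255742020102, 'cx': 253.47657488346712, 'cy': 187.6192835228131, 'k1': -0.017447708003148956, 'origin': array([1.0309911 , 0.52115749, 0.95067585]), 'attitude': array([0.13287905, 0.31628406, 0.86437349, 0.36764931])}
side {'fx': 461.86843294712355, 'fy': 461.86843294712355, 'cx': 258.30249489340054, 'cy': 198.2567095101918, 'k1': -0.17816524500210323, 'origin': array([ 0.30569277, -0.91751069,  0.7594979 ]), 'attitude': array([ 0.46457585, -0.05490427, -0.08880731,  0.87935662])}
```

View pics/scene0.png

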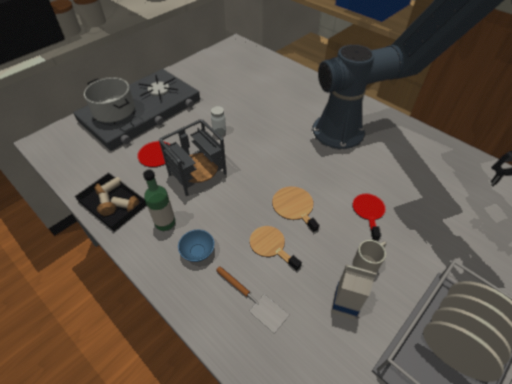

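View pics/side0.png

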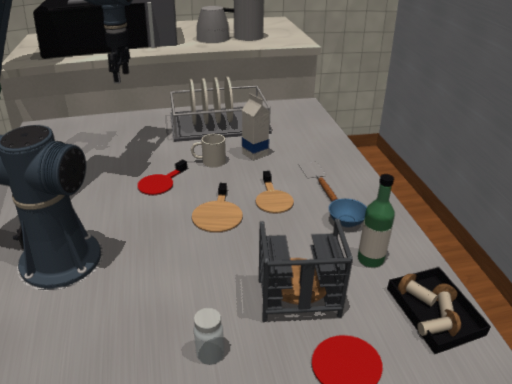

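The scene view shows the wooden boards at (293,203), grip (313,224), and (267,241), grip (294,262). The red look-alikes are at (369,207) and (153,154), and the rack is at about (195,155) with a cork disc inside. Next I'll measure these.

Run:
```python
from h import *
for n in ['scene','side']:
    f=np.load(f'pics/{n}0.npz'); P,im=f['P'],f['im']
    hsv=cv2.cvtColor(im,cv2.COLOR_RGB2HSV)
    wood=((hsv[...,0]>8)&(hsv[...,0]<24)&(hsv[...,1]>90)&(hsv[...,2]>90)&(P[...,2]>-.02)&(P[...,2]<.15)).astype(np.uint8)
    k,l,st,c=cv2.connectedComponentsWithStats(wood)
    for i in range(1,k):
        if st[i,4]<60: continue
        q=P[l==i]; (cx,cy),r=cv2.minEnclosingCircle(q[:,:2].astype(np.float32))
        print(n,c[i].round(),st[i,4],'z',np.median(q[:,2]).round(4),'mean',q.mean(0).round(4),'ext',q.min(0).round(3),q.max(0).round(3))
    # table height samples
    t=P[(P[...,2]>-.02)&(P[...,2]<.02)]; print('table z',np.median(t[:,2]))
    for (a,b,c_,d_) in ([(302,213,326,236),(282,250,306,274)] if n=='scene' else [(216,182,230,196),(260,170,274,182)]):
        w=P[b:d_,a:c_]; v=hsv[b:d_,a:c_,2]; 
        q=w[(v<70)&(w[...,2]>.01)]; print(n,'grip',len(q),q.mean(0).round(4),'zmax',np.percentile(q[:,2],90), 'top', q[q[:,2]>.025].mean(0).round(4))
# rack
for n in ['scene','side']:
    f=np.load(f'pics/{n}0.npz'); P,im=f['P'],f['im']
    box=(155,115,235,200) if n=='scene' else (245,210,360,330)
    w=P[box[1]:box[3],box[0]:box[2]].reshape(-1,3); c=im[box[1]:box[3],box[0]:box[2]].reshape(-1,3)
    q=w[(w[:,2]>.1)]; print(n,'rack ext',np.nanmin(q,0),np.nanmax(q,0), len(q))
    H,xe,ye=np.histogram2d(q[:,0],q[:,1],bins=[np.arange(.2,.9,.01),np.arange(-.5,.2,.01)])
    np.save(f'pics/rk_{n}.npy',w)
a=[cv2.resize(cv2.cvtColor(np.load('pics/scene0.npz')['im'],cv2.COLOR_RGB2BGR)[110:280,140:330],None,fx=2.3,fy=2.3,interpolation=3),cv2.resize(cv2.cvtColor(np.load('pics/side0.npz')['im'],cv2.COLOR_RGB2BGR)[165:335,180:360],None,fx=2,fy=2.3,interpolation=3)]
cv2.imwrite('pics/crop0.png',cv2.hconcat(a)[:, :800])
# top-down height map of rack
ws=np.vstack([np.load('pics/rk_scene.npy'),np.load('pics/rk_side.npy')]); ws=ws[~np.isnan(ws[:,0])]
q=ws[ws[:,2]>.145]; print('top',len(q),q[:,:2].min(0),q[:,:2].max(0),q[:,2].max(), cv2.minAreaRect(q[:,:2].astype(np.float32)*1000))
```

```text
scene [200. 171.] 282 z 0.0491 mean [ 0.5598 -0.1947  0.0504] ext [ 0.522 -0.269  0.043] [ 0.595 -0.148  0.133]
scene [293. 203.] 1082 z 0.008 mean [0.418  0.1099 0.008 ] ext [0.347 0.038 0.   ] [0.484 0.198 0.031]
scene [105. 205.] 70 z 0.0438 mean [ 0.8704 -0.3085  0.0438] ext [ 0.848 -0.321  0.035] [ 0.891 -0.299  0.052]
scene [268. 242.] 911 z 0.0079 mean [0.5881 0.1532 0.008 ] ext [0.532 0.093 0.002] [0.641 0.243 0.032]
scene [232. 280.] 221 z 0.0179 mean [0.756  0.1684 0.0178] ext [0.746 0.108 0.011] [0.765 0.226 0.022]
table z 0.0002521660709482454
scene grip 94 [0.45   0.2181 0.0253] zmax 0.031920204335968136 top [0.448  0.2165 0.0297]
scene grip 109 [0.5935 0.2617 0.0258] zmax 0.03083166900104666 top [0.5918 0.2604 0.0292]
side [328. 188.] 121 z 0.0187 mean [0.7548 0.1597 0.0181] ext [ 0.747  0.104 -0.001] [0.775 0.233 0.024]
side [274. 200.] 735 z 0.0088 mean [0.5868 0.1448 0.0087] ext [0.534 0.087 0.002] [0.641 0.242 0.014]
side [217. 215.] 1289 z 0.0089 mean [0.4159 0.101  0.0088] ext [0.347 0.031 0.002] [0.484 0.201 0.013]
side [296. 279.] 227 z 0.051 mean [ 0.545  -0.22
[... 163 characters left out ...]
  0.052]
side [456. 318.] 62 z 0.0455 mean [ 0.8468 -0.4032  0.0443] ext [ 0.838 -0.42   0.005] [ 0.884 -0.369  0.055]
table z 0.0015821934894313383
side grip 96 [0.446  0.2039 0.0261] zmax 0.03305314171686613 top [0.4468 0.208  0.0309]
side grip 79 [0.5893 0.2498 0.0258] zmax 0.03179976888937304 top [0.5903 0.2534 0.0301]
scene rack ext [ 0.34248043 -0.33608585  0.10008162] [ 0.77763769 -0.10853447  0.21148687] 1887
side rack ext [ 0.45929883 -0.31375332  0.10000271] [ 0.6447223  -0.15802249  0.17614035] 3958
top 1764 [ 0.45812171 -0.31375332] [ 0.77763769 -0.10853447] 0.21148687418875312 ((621.3643798828125, -222.51104736328125), (342.00335693359375, 179.42335510253906), 9.468746185302734)
```

View pics/crop0.png

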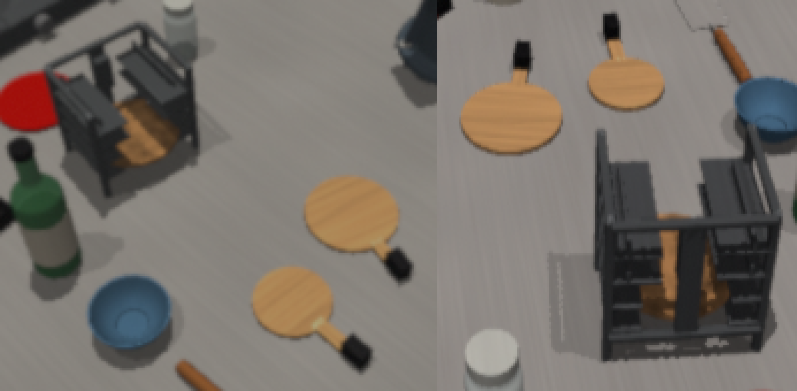

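Run:
```python
from h import *
from scipy.optimize import minimize
A=[]
for n in ['scene','side']:
    f=np.load(f'pics/{n}0.npz'); P,im=f['P'].reshape(-1,3),f['im'].reshape(-1,3)
    k=(P[:,0]>.42)&(P[:,0]<.68)&(P[:,1]>-.35)&(P[:,1]<-.09)&(P[:,2]>.02)&(P[:,2]<.19)&(im.max(1)<110)
    q=P[k]; A.append(q)
    h,e=np.histogram(q[:,2],np.arange(.02,.19,.003)); print(n,[(round(a,3),b) for a,b in zip(e,h) if b>40])
    for lo,hi in [(.165,.185),(.125,.142)]:
        t=q[(q[:,2]>lo)&(q[:,2]<hi)]; print(lo,len(t),t.min(0).round(3),t.max(0).round(3),cv2.minAreaRect(t[:,:2].astype(np.float32)*1000))
    img=np.full((520,520,3),255,np.uint8)
    for p in q:
        u=int((p[0]-.42)*2000);v=int((-.09-p[1])*2000); 
        c=int((p[2]-.02)/.16*255); cv2.circle(img,(u,v),2,tuple(int(x) for x in cv2.applyColorMap(np.uint8([[c]]),cv2.COLORMAP_JET)[0,0]),-1)
    A[-1]=img
cv2.imwrite('pics/top.png',cv2.resize(cv2.hconcat(A),(800,400)))
```

```text
scene [(np.float64(0.038), np.int64(61)), (np.float64(0.041), np.int64(71)), (np.float64(0.044), np.int64(64)), (np.float64(0.047), np.int64(175)), (np.float64(0.05), np.int64(99)), (np.float64(0.068), np.int64(77)), (np.float64(0.071), np.int64(77)), (np.float64(0.098), np.int64(150)), (np.float64(0.101), np.int64(153)), (np.float64(0.128), np.int64(320)), (np.float64(0.131), np.int64(358)), (np.float64(0.134), np.int64(60)), (np.float64(0.14), np.int64(52)), (np.float64(0.143), np.int64(48)), (np.float64(0.167), np.int64(109)), (np.float64(0.17), np.int64(156))]
0.165 322 [ 0.462 -0.31   0.165] [ 0.645 -0.156  0.176] ((551.6107177734375, -233.2796630859375), (138.56585693359375, 172.4517364501953), 82.43814086914062)
0.125 850 [ 0.461 -0.309  0.125] [ 0.646 -0.153  0.142] ((551.9163818359375, -231.79510498046875), (136.2650909423828, 171.29153442382812), 82.02748107910156)
side [(np.float64(0.032), np.int64(55)), (np.float64(0.035), np.int64(153)), (np.float64(0.038), np.int64(207)), (np.float64(0.041), np.int64(260)), (np.float64(0.044), np.int64(80)), (np.float64(0.047), np.int64
[... 332 characters left out ...]
oat64(0.128), np.int64(297)), (np.float64(0.131), np.int64(1156)), (np.float64(0.134), np.int64(212)), (np.float64(0.137), np.int64(63)), (np.float64(0.14), np.int64(85)), (np.float64(0.143), np.int64(130)), (np.float64(0.146), np.int64(53)), (np.float64(0.164), np.int64(51)), (np.float64(0.167), np.int64(139)), (np.float64(0.17), np.int64(555)), (np.float64(0.173), np.int64(147))]
0.165 890 [ 0.459 -0.314  0.165] [ 0.645 -0.158  0.176] ((552.3743896484375, -236.71774291992188), (136.28347778320312, 172.06527709960938), 81.67919921875)
0.125 1803 [ 0.46  -0.312  0.125] [ 0.644 -0.159  0.142] ((552.878173828125, -233.81126403808594), (138.5650177001953, 170.81008911132812), 82.36372375488281)
```

View pics/top.png

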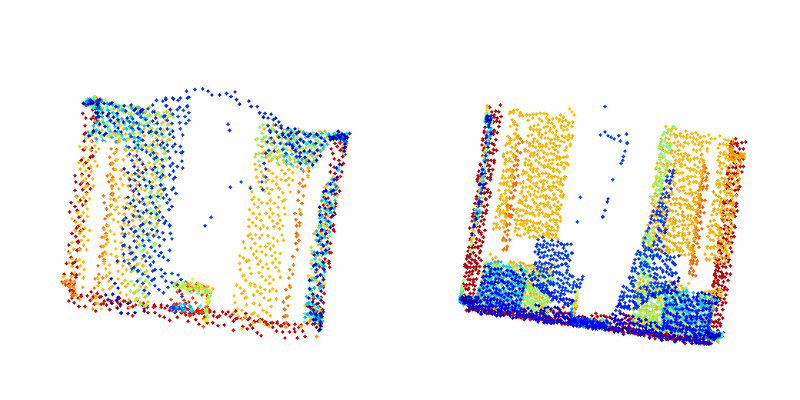

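The rack is square to about 8°. Its centre gives an origin of about (0.554, −0.222, 0.0105), x axis (−0.137, −0.990), and the slots are empty above the cork trivet. The large board is the 137 mm disc at scene (293,203), with its grip at about (0.448, 0.212). The small one is at scene (267,241), with its grip at about (0.591, 0.258). Both are plain wood, so neither is the red look-alike at (369,207). The enlarged crop confirmed that.

I'll turn the tool first, then go above the large grip.

```bash
cat >> h.py <<'E'
def go(p,h):  # target TCP pos, handle dir angle (deg) = tool x, tool down
    s=manip.sense(); a=np.radians(h); x=np.array([np.cos(a),np.sin(a),0]); z=np.array([0,0,-1.]); T=np.stack([x,np.cross(z,x),z],1)
    C=rot(s['tool_rot']); rv=R.from_matrix(C.T@T).as_rotvec(); dw=np.array(p)-s['tcp_pos']
    print('t',round(s['t'],2),'pos',s['tcp_pos'].round(4),'q',s['q'].round(2),'F',s['force'].round(1),'gap',round(s['finger_gap'],3),s['gripper_force'])
    print('rot units',(rv/2/np.pi).round(4),'deg',np.degrees(rv).round(1)); print('dp after rot',(T.T@dw/.5).round(4),' dp now',(C.T@dw/.5).round(4))
E
python3 -c "
from h import *
go([.448,.212,.25],73.2)"
python3 -m crank '[{"dp":[0,0,0],"delta_rot":[0,0,0.0195],"fingers":1},{"dp":[0,0,0],"delta_rot":[0,0,0.0195],"fingers":1},{"dp":[0,0,0],"delta_rot":[0,0,0.0195],"fingers":1},{"dp":[0,0,0],"delta_rot":[0,0,0.0195],"fingers":1},{"dp":[0,0,0],"delta_rot":[0,0,0.0195],"fingers":1},{"dp":[0,0,0],"delta_rot":[0,0,0.0195],"fingers":1},{"dp":[0,0,0],"delta_rot":[0,0,0.0195],"fingers":1},{"dp":[0,0,0],"delta_rot":[0,0,0.0195],"fingers":1},{"dp":[0,0,0],"delta_rot":[0,0,0.0195],"fingers":1},{"dp":[0,0,0],"delta_rot":[0,0,0.0195],"fingers":1},{"dp":[0,0,0],"delta_rot":[0,0,0.0195],"fingers":1},{"dp":[0,0,0],"delta_rot":[0,0,0.0195],"fingers":1}]'
python3 -c "
from h import *
go([.448,.212,.25],73.2)"
```

```text
t 0.1 pos [0.1669 0.6018 0.303 ] q [ 1.12  0.53  1.43 -0.    1.18 -0.18] F [-0.1 -0.6  0.7] gap 1.0 0.0
rot units [-3.000e-04  2.000e-04  2.536e-01] deg [-0.1  0.1 91.3]
dp after rot [-0.5838  0.7635  0.1061]  dp now [-0.7502 -0.6006  0.107 ]
t: 1.1
tcp_pos: [0.167, 0.6019, 0.3033]
tool_rot: [0.767, 0.642, -0.001, 0.0]
force: [0.0, -0.7, -0.2]
finger_gap: 1.001
gripper_force: 0.0
t 1.1 pos [0.167  0.6019 0.3033] q [1.12 0.53 1.43 0.   1.18 1.3 ] F [ 0.  -0.7 -0.2] gap 1.001 0.0
rot units [-0.      0.0002  0.0186] deg [-0.   0.1  6.7]
dp after rot [-0.5841  0.7634  0.1066]  dp now [-0.669   0.6901  0.1072]
```

```bash
python3 -m crank '[{"dp":[0,0,0],"delta_rot":[0,0,0.0186],"fingers":1},{"dp":[-0.04,0.0525,0],"delta_rot":[0,0,0],"fingers":1},{"dp":[-0.04,0.0525,0],"delta_rot":[0,0,0],"fingers":1},{"dp":[-0.04,0.0525,0],"delta_rot":[0,0,0],"fingers":1},{"dp":[-0.04,0.0525,0],"delta_rot":[0,0,0],"fingers":1},{"dp":[-0.04,0.0525,0],"delta_rot":[0,0,0],"fingers":1},{"dp":[-0.04,0.0525,0],"delta_rot":[0,0,0],"fingers":1},{"dp":[-0.04,0.0525,0],"delta_rot":[0,0,0],"fingers":1},{"dp":[-0.04,0.0525,0],"delta_rot":[0,0,0],"fingers":1},{"dp":[-0.04,0.0525,0],"delta_rot":[0,0,0],"fingers":1},{"dp":[-0.04,0.0525,0],"delta_rot":[0,0,0],"fingers":1},{"dp":[-0.04,0.0525,0],"delta_rot":[0,0,0],"fingers":1}]' && python3 -m crank '[{"dp":[-0.04,0.0525,0.01],"delta_rot":[0,0,0],"fingers":1},{"dp":[-0.04,0.0525,0.03],"delta_rot":[0,0,0],"fingers":1},{"dp":[-0.04,0.0525,0.04],"delta_rot":[0,0,0],"fingers":1},{"dp":[-0.02,0.03,0.02],"delta_rot":[0,0,0],"fingers":1},{"dp":[0,0,0],"delta_rot":[0,0,0],"fingers":1}]'
python3 - <<'E'
from h import *
go([.448,.212,.078],73.2)
m,im,d=snap('wrist'); P=cloud(m,d); np.savez('pics/w1.npz',P=P,im=im); save('w1.png',im)
E
```

```text
t: 2.1
tcp_pos: [0.3822, 0.308, 0.3037]
tool_rot: [0.801, 0.599, -0.0, -0.0]
force: [0.6, 0.8, 0.3]
finger_gap: 1.005
gripper_force: 0.0
t: 2.52
tcp_pos: [0.4534, 0.2128, 0.2517]
tool_rot: [0.802, 0.597, -0.002, -0.0]
force: [-0.4, -0.6, 0.2]
finger_gap: 1.0
gripper_force: 0.0
t 2.52 pos [0.4534 0.2128 0.2517] q [ 0.22  0.44  1.79 -0.    0.91  0.51] F [-0.4 -0.6  0.2] gap 1.0 0.0
rot units [-0.0004  0.0004  0.0002] deg [-0.1  0.1  0.1]
dp after rot [-0.0046 -0.0098  0.3474]  dp now [-0.0038 -0.0091  0.3475]
```

View pics/w1.png

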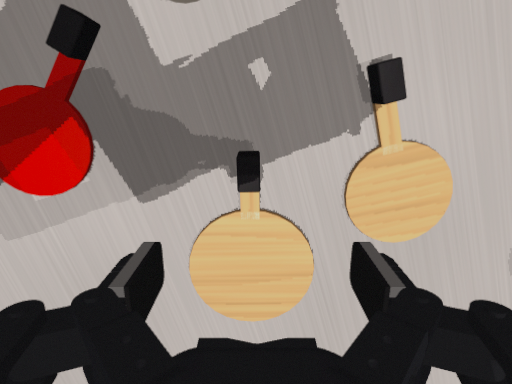

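The wrist view shows the large board at (251,264), grip (248,172), and the small board at (399,190), grip (386,80). The red look-alike is at (45,140). I'll fit both boards from this view.

```bash
cat >> h.py <<'E'
def boards(P,im,boxes):
    hsv=cv2.cvtColor(im,cv2.COLOR_RGB2HSV)
    for (wb,gb,r) in boxes:
        u0,v0,u1,v1=wb; S=(slice(v0,v1),slice(u0,u1)); h=hsv[S]; q=P[S]
        k=(h[...,0]>8)&(h[...,0]<26)&(h[...,1]>70)&(h[...,2]>90); w=q[k]; w=w[~np.isnan(w[:,0])]
        c,rr=cv2.minEnclosingCircle(w[:,:2].astype(np.float32))
        u0,v0,u1,v1=gb; S=(slice(v0,v1),slice(u0,u1)); q=P[S]; g=q[hsv[S][...,2]<75]; zt=np.nanpercentile(g[:,2],90); g=g[(g[:,2]>zt-.006)]
        rc=cv2.minAreaRect(g[:,:2].astype(np.float32)*1000); gc=np.array(rc[0])/1000
        dd=gc-np.array(c); print('disc',np.round(c,4),'r',round(rr,4),'z',np.median(w[:,2]).round(4),'grip',gc.round(4),'top',zt.round(4),np.round(rc[1],1),'dist',np.hypot(*dd).round(4),'ang',np.degrees(np.arctan2(dd[1],dd[0])).round(2))
E
python3 - <<'E'
from h import *
f=np.load('pics/w1.npz')
boards(f['P'],f['im'],[((180,208,325,330),(230,145,268,196),.07),((340,140,460,250),(362,50,412,108),.055)])
go([.448,.212,.078],73.2)
E
```

```text
disc [0.4131 0.1071] r 0.0713 z 0.0077 grip [0.4443 0.2158] top 0.0305 [34.6 21.1] dist 0.113 ang 74.02
disc [0.5846 0.1487] r 0.0582 z 0.0074 grip [0.5879 0.2595] top 0.03 [35.6 21.6] dist 0.1108 ang 88.27
t 2.57 pos [0.4523 0.2142 0.2526] q [0.22 0.44 1.79 0.   0.91 0.51] F [-0.7 -0.4 -0.3] gap 1.001 0.0
rot units [-0.0004  0.0002  0.0004] deg [-0.2  0.1  0.1]
dp after rot [-0.0067 -0.007   0.3492]  dp now [-0.0063 -0.0061  0.3492]
```

```bash
python3 -m crank '[{"dp":[-0.001,-0.0158,0],"delta_rot":[0,0,-0.0022],"fingers":1},{"dp":[0,0,0.05],"delta_rot":[0,0,0],"fingers":1},{"dp":[0,0,0.06],"delta_rot":[0,0,0],"fingers":1},{"dp":[0,0,0.06],"delta_rot":[0,0,0],"fingers":1},{"dp":[0,0,0.06],"delta_rot":[0,0,0],"fingers":1},{"dp":[0,0,0.05],"delta_rot":[0,0,0],"fingers":1},{"dp":[0,0,0.04],"delta_rot":[0,0,0],"fingers":1},{"dp":[0,0,0.03],"delta_rot":[0,0,0],"fingers":1},{"dp":[0,0,0],"delta_rot":[0,0,0],"fingers":1}]' && python3 -c "
from h import *
go([.4446,.2160,.077],74)"
```

```text
t: 3.32
tcp_pos: [0.4417, 0.2187, 0.0773]
tool_rot: [0.796, 0.605, -0.002, -0.001]
force: [-0.8, -0.1, -0.5]
finger_gap: 0.999
gripper_force: 0.0
t 3.32 pos [0.4417 0.2187 0.0773] q [0.23 0.76 1.91 0.   0.48 0.5 ] F [-0.8 -0.1 -0.5] gap 0.999 0.0
rot units [-0.0007  0.0003  0.0014] deg [-0.2  0.1  0.5]
dp after rot [-0.0035  0.007   0.0006]  dp now [-0.0036  0.0069  0.0006]
```

```bash
python3 -m crank '[{"dp":[-0.0036,0.006,0],"delta_rot":[0,0,0.001],"fingers":1},{"dp":[0,0,0],"delta_rot":[0,0,0],"fingers":-1},{"dp":[0,0,0],"delta_rot":[0,0,0],"fingers":-1},{"dp":[0,0,0],"delta_rot":[0,0,0],"fingers":-1},{"dp":[0,0,0],"delta_rot":[0,0,0],"fingers":-1},{"dp":[0,0,0],"delta_rot":[0,0,0],"fingers":-1},{"dp":[0,0,0],"delta_rot":[0,0,0],"fingers":-1},{"dp":[0,0,0],"delta_rot":[0,0,0],"fingers":-1},{"dp":[0,0,0],"delta_rot":[0,0,0],"fingers":-1},{"dp":[0,0,0],"delta_rot":[0,0,0],"fingers":-1}]' 90 && python3 -c "
from h import *
go([.4446,.2160,.077],74)"
```

```text
t: 4.15
tcp_pos: [0.4467, 0.215, 0.0799]
tool_rot: [0.799, 0.601, 0.001, 0.0]
force: [0.6, 0.4, 7.2]
finger_gap: 0.242
gripper_force: 89.0
t 4.15 pos [0.4467 0.215  0.0799] q [0.22 0.75 1.91 0.   0.48 0.5 ] F [0.6 0.4 7.2] gap 0.242 88.97882580757141
rot units [ 0.0001 -0.0001 -0.0002] deg [ 0.  -0.  -0.1]
dp after rot [ 0.0007 -0.0046  0.0057]  dp now [ 0.0007 -0.0046  0.0057]
```

```bash
python3 -m crank '[{"dp":[0,0,-0.01],"delta_rot":[0,0,0],"fingers":-1},{"dp":[0,0,-0.03],"delta_rot":[0,0,0],"fingers":-1},{"dp":[0,0,-0.04],"delta_rot":[0,0,0],"fingers":-1},{"dp":[0,0,-0.05],"delta_rot":[0,0,0],"fingers":-1},{"dp":[0,0,-0.05],"delta_rot":[0,0,0],"fingers":-1},{"dp":[0,0,-0.04],"delta_rot":[0,0,0],"fingers":-1},{"dp":[0,0,-0.03],"delta_rot":[0,0,0],"fingers":-1},{"dp":[0,0,0],"delta_rot":[0,0,-0.012],"fingers":-1},{"dp":[0,0,0],"delta_rot":[0,0,-0.0105],"fingers":-1},{"dp":[0,0,0],"delta_rot":[0,0,0],"fingers":-1},{"dp":[0,0,0],"delta_rot":[0,0,0],"fingers":-1}]'
python3 - <<'E'
from h import *
go([.590,.040,.20],82.1)
m,im,d=snap('wrist'); P=cloud(m,d); save('w2.png',im); np.savez('pics/w2.npz',P=P,im=im)
for n in ['side','scene']:
    m,im,d=snap(n); P=cloud(m,d)
    hsv=cv2.cvtColor(im,cv2.COLOR_RGB2HSV)
    k=(hsv[...,0]>8)&(hsv[...,0]<26)&(hsv[...,1]>70)&(hsv[...,2]>60)&(P[...,2]>.09)&(P[...,2]<.2)&(P[...,1]>0)
    w=P[k]; w=w[np.abs(w[:,2]-np.median(w[:,2]))<.03]
    A=np.c_[w[:,:2]-w[:,:2].mean(0),np.ones(len(w))]; c=np.linalg.lstsq(A,w[:,2],rcond=None)[0]
    print(n,len(w),w.mean(0),'slopes deg',np.degrees(c[:2]),cv2.minEnclosingCircle(w[:,:2].astype(np.float32)))
E
```

```text
t: 5.07
tcp_pos: [0.4462, 0.2149, 0.2039]
tool_rot: [0.755, 0.656, -0.0, -0.0]
force: [0.9, -0.3, -0.9]
finger_gap: 0.237
gripper_force: 88.2
t 5.07 pos [0.4462 0.2149 0.2039] q [0.22 0.51 1.85 0.   0.78 0.36] F [ 0.9 -0.3 -0.9] gap 0.237 88.21235775947571
rot units [-0.0001  0.     -0.0004] deg [-0.   0.  -0.1]
dp after rot [-0.3069  0.333   0.0079]  dp now [-0.3061  0.3337  0.0077]
side 1341 [0.43090988 0.09484478 0.13232514] slopes deg [-0.02595709  0.79366697] ((0.43642404675483704, 0.11223394423723221), 0.08551261574029922)
scene 2033 [0.01745098 0.18670933 0.1316407 ] slopes deg [-0.19120472 -0.73955035] ((-0.019960016012191772, 0.25787490606307983), 0.5458576083183289)
```

```bash
python3 -m crank '[{"dp":[-0.02,0.022,0],"delta_rot":[0,0,0],"fingers":-1},{"dp":[-0.041,0.044,0],"delta_rot":[0,0,0],"fingers":-1},{"dp":[-0.041,0.044,0],"delta_rot":[0,0,0],"fingers":-1},{"dp":[-0.041,0.045,0],"delta_rot":[0,0,0],"fingers":-1},{"dp":[-0.041,0.045,0],"delta_rot":[0,0,0],"fingers":-1},{"dp":[-0.041,0.045,0],"delta_rot":[0,0,0],"fingers":-1},{"dp":[-0.041,0.044,0.02],"delta_rot":[0,0,0],"fingers":-1},{"dp":[-0.041,0.044,0.03],"delta_rot":[0,0,0],"fingers":-1},{"dp":[0,0,0.03],"delta_rot":[0,0,0],"fingers":-1},{"dp":[0,0,0.01],"delta_rot":[0,0,0],"fingers":-1},{"dp":[0,0,0],"delta_rot":[0,0,0],"fingers":-1},{"dp":[0,0,0],"delta_rot":[0,0,0],"fingers":-1}]'
cat > chk.py <<'E'
from h import *
import sys
n=sys.argv[1]; lo,hi,r=map(float,sys.argv[2:5])
O=np.array([.5539,-.2216]); a=np.radians(82.1); X=-np.array([np.cos(a),np.sin(a)]); Y=np.array([-X[1],X[0]])
m,im,d=snap(n); P=cloud(m,d); save(sys.argv[5],im)
hsv=cv2.cvtColor(im,cv2.COLOR_RGB2HSV)
k=(hsv[...,0]>6)&(hsv[...,0]<26)&(hsv[...,1]>70)&(hsv[...,2]>50)&(P[...,2]>lo)&(P[...,2]<hi)&(P[...,0]>.3)&(np.abs((P[...,:2]-O)@Y)<.12)&(P[...,1]<.25)
w=P[k]; L=np.c_[(w[:,:2]-O)@X,(w[:,:2]-O)@Y]
A=np.c_[L-L.mean(0),np.ones(len(w))]; c=np.linalg.lstsq(A,w[:,2],rcond=None)[0]
neck=L[L[:,0]<L[:,0].min()+.02]
print(n,len(w),'z',w[:,2].mean(),'slopes deg(x,y)',np.degrees(c[:2]).round(2),'rack x',np.percentile(L[:,0],[1,99]).round(4),'rack y',np.percentile(L[:,1],[.5,99.5]).round(4),'neck y',neck.mean(0))
E
python3 -c "
from h import *
go([.590,.040,.158],82.1)"
python3 chk.py side .09 .13 .07 s3.png; python3 chk.py scene .09 .13 .07 c3.png
python3 -c "
import cv2
a=cv2.imread('pics/s3.png')[120:330,190:390];b=cv2.imread('pics/c3.png')[90:300,140:340]
cv2.imwrite('pics/m3.png',cv2.resize(cv2.hconcat([a,b]),(800,420)))"
```

```text
t: 6.22
tcp_pos: [0.5891, 0.0407, 0.1584]
tool_rot: [0.754, 0.657, -0.001, -0.001]
force: [-0.0, -0.2, -1.4]
finger_gap: 0.24
gripper_force: 88.3
t 6.22 pos [0.5891 0.0407 0.1584] q [-0.12  0.68  1.63  0.    0.83  0.02] F [-0.  -0.2 -1.4] gap 0.24 88.27563643455505
rot units [-0.0005 -0.     -0.    ] deg [-0.2 -0.  -0. ]
dp after rot [-0.0011  0.002   0.0007]  dp now [-0.0011  0.002   0.0007]
side 53 z 0.10176286290717995 slopes deg(x,y) [ 1.57 -1.97] rack x [-0.2682  0.0799] rack y [-0.0573  0.0388] neck y [-0.26442498 -0.02196756]
scene 27 z 0.10035227942480984 slopes deg(x,y) [8.55 3.33] rack x [-0.1902 -0.0369] rack y [-0.0315  0.0659] neck y [-0.18887116  0.0414791 ]
```

View pics/m3.png

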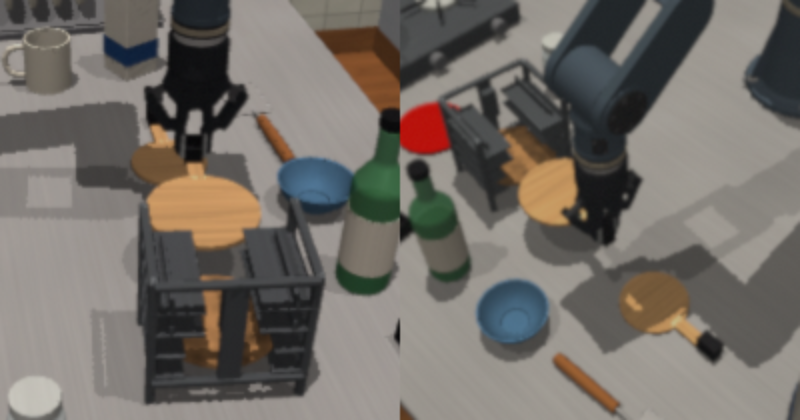

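The side crop shows the board level in the gripper in front of the mouth. My z window was wrong, so I'm measuring again.

```bash
sed -i "s/&(P\[...,1\]<.25)/\&(((P[...,:2]-O)@X)<-.06)\&(((P[...,:2]-O)@X)>-.25)/" chk.py
python3 chk.py side .07 .105 .07 s4.png; python3 chk.py scene .07 .105 .07 c4.png
```

```text
side 1632 z 0.08788857421944712 slopes deg(x,y) [-0.53 -0.09] rack x [-0.2444 -0.0794] rack y [-0.063   0.0676] neck y [-0.24004545  0.00231008]
scene 759 z 0.08735830383039282 slopes deg(x,y) [-0.1  -0.28] rack x [-0.2134 -0.0856] rack y [-0.0472  0.0679] neck y [-0.2104401   0.01856231]
```

```bash
python3 -m crank '[{"dp":[0,-0.003,0],"delta_rot":[0,0,0],"fingers":-1},{"dp":[-0.02,0,0],"delta_rot":[0,0,0],"fingers":-1},{"dp":[-0.03,0,0],"delta_rot":[0,0,0],"fingers":-1},{"dp":[-0.03,0,0],"delta_rot":[0,0,0],"fingers":-1},{"dp":[-0.03,0,0],"delta_rot":[0,0,0],"fingers":-1},{"dp":[-0.03,0,0],"delta_rot":[0,0,0],"fingers":-1}]' && python3 -m crank '[{"dp":[-0.03,0,0],"delta_rot":[0,0,0],"fingers":-1},{"dp":[-0.03,0,0],"delta_rot":[0,0,0],"fingers":-1},{"dp":[-0.03,0,0],"delta_rot":[0,0,0],"fingers":-1},{"dp":[-0.02,0,0],"delta_rot":[0,0,0],"fingers":-1},{"dp":[-0.01,0,0],"delta_rot":[0,0,0],"fingers":-1},{"dp":[0,0,0],"delta_rot":[0,0,0],"fingers":-1}]'
python3 -c "
from h import *
go([.5695,-.1087,.149],82.1)"
```

```text
t: 6.92
tcp_pos: [0.5789, -0.0302, 0.1593]
tool_rot: [0.754, 0.657, -0.0, 0.0]
force: [-1.0, -0.6, -1.0]
finger_gap: 0.232
gripper_force: 88.3
t: 7.42
tcp_pos: [0.5708, -0.0898, 0.1591]
tool_rot: [0.755, 0.656, 0.0, 0.0]
force: [0.6, 1.4, -1.5]
finger_gap: 0.239
gripper_force: 88.3
t 7.42 pos [ 0.5708 -0.0898  0.1591] q [-0.35  0.67  1.67 -0.    0.81 -0.21] F [ 0.6  1.4 -1.5] gap 0.239 88.28365445137024
rot units [ 0.0001  0.     -0.0003] deg [ 0.   0.  -0.1]
dp after rot [-0.0378  0.0026  0.0202]  dp now [-0.0378  0.0027  0.0202]
```

```bash
python3 -m crank '[{"dp":[-0.012,0,0],"delta_rot":[0,0,0],"fingers":-1},{"dp":[-0.012,0,0],"delta_rot":[0,0,0],"fingers":-1},{"dp":[0,0,0.006],"delta_rot":[0,0,0],"fingers":-1},{"dp":[0,0,0.006],"delta_rot":[0,0,0],"fingers":-1},{"dp":[0,0,0],"delta_rot":[0,0,0],"fingers":-1}]'; python3 -m crank '[{"dp":[0,0,0.003],"delta_rot":[0,0,0],"fingers":-1},{"dp":[0,0,0],"delta_rot":[0,0,0],"fingers":-1}]' ;  python3 -m crank '[{"dp":[0,0,0.003],"delta_rot":[0,0,0],"fingers":-1},{"dp":[0,0,0],"delta_rot":[0,0,0],"fingers":-1}]'
```

```text
t: 7.83
tcp_pos: [0.5688, -0.1, 0.1521]
tool_rot: [0.754, 0.657, -0.0, -0.001]
force: [-1.1, -0.3, -0.9]
finger_gap: 0.239
gripper_force: 88.3
t: 8.0
tcp_pos: [0.5692, -0.1, 0.1512]
tool_rot: [0.754, 0.657, -0.0, -0.0]
force: [-0.2, 0.7, -1.7]
finger_gap: 0.238
gripper_force: 88.5
t: 8.17
tcp_pos: [0.5693, -0.1, 0.1506]
tool_rot: [0.754, 0.657, 0.0, 0.0]
force: [-1.0, 1.8, 4.4]
finger_gap: 0.24
gripper_force: 89.5
```

```bash
for i in 1; do python3 -m crank '[{"dp":[-0.006,0,-0.0005],"delta_rot":[0,0,0],"fingers":-1},{"dp":[-0.006,0,0],"delta_rot":[0,0,0],"fingers":-1},{"dp":[0,0,0],"delta_rot":[0,0,0],"fingers":-1}]'; done;  python3 -m crank '[{"dp":[-0.004,0,0],"delta_rot":[0,0,0],"fingers":-1},{"dp":[0,0,0],"delta_rot":[0,0,0],"fingers":-1}]'; python3 -m crank '[{"dp":[-0.003,0,0],"delta_rot":[0,0,0],"fingers":-1},{"dp":[0,0,0],"delta_rot":[0,0,0],"fingers":-1}]'
```

```text
t: 8.42
tcp_pos: [0.5688, -0.1064, 0.1508]
tool_rot: [0.754, 0.656, 0.0, 0.0]
force: [-0.5, 3.2, 4.9]
finger_gap: 0.242
gripper_force: 89.2
t: 8.58
tcp_pos: [0.5686, -0.1081, 0.1508]
tool_rot: [0.754, 0.656, 0.001, 0.0]
force: [-0.6, 4.1, 4.7]
finger_gap: 0.241
gripper_force: 89.4
t: 8.75
tcp_pos: [0.5685, -0.1083, 0.1508]
tool_rot: [0.755, 0.656, 0.001, -0.0]
force: [2.2, 9.4, 5.5]
finger_gap: 0.237
gripper_force: 89.5
```

```bash
python3 -m crank '[{"dp":[-0.004,0,0],"delta_rot":[0,0,0],"fingers":-1},{"dp":[0,0,0],"delta_rot":[0,0,0],"fingers":-1},{"dp":[0,0,0],"delta_rot":[0,0,0],"fingers":-1}]'; python3 chk.py side .04 .11 .07 s5.png
python3 - <<'E'
from h import *
# rows/ranges of wood within rack region, side cam
m,im,d=snap('side'); P=cloud(m,d); O=np.array([.5539,-.2216]); a=np.radians(82.1); X=-np.array([np.cos(a),np.sin(a)]); Y=np.array([-X[1],X[0]])
hsv=cv2.cvtColor(im,cv2.COLOR_RGB2HSV); L=np.stack([(P[...,:2]-O)@X,(P[...,:2]-O)@Y],-1)
k=(hsv[...,0]>6)&(hsv[...,0]<26)&(hsv[...,1]>70)&(hsv[...,2]>40)&(P[...,2]>.065)&(P[...,2]<.11)&(np.abs(L[...,1])<.09)&(L[...,0]>-.12)&(L[...,0]<.09)
w=L[k]; print(len(w),np.percentile(w,[1,50,99],axis=0),np.median(P[k][:,2]))
cv2.imwrite('pics/s5c.png',cv2.resize(cv2.cvtColor(im[180:330,230:370],cv2.COLOR_RGB2BGR),(560,600),interpolation=2))
E
```

```text
t: 9.0
tcp_pos: [0.5684, -0.1086, 0.1508]
tool_rot: [0.755, 0.656, 0.002, -0.001]
force: [3.4, 14.8, 7.4]
finger_gap: 0.236
gripper_force: 89.6
side 118 z 0.07942367507772541 slopes deg(x,y) [-1.2   0.61] rack x [-0.0953 -0.0601] rack y [-0.0154  0.0263] neck y [-0.08689187  0.00050231]
742 [[-0.09477592 -0.04346299]
 [ 0.00851674 -0.00205613]
 [ 0.07494711  0.04128953]] 0.0802492220195476
```

View pics/s5c.png

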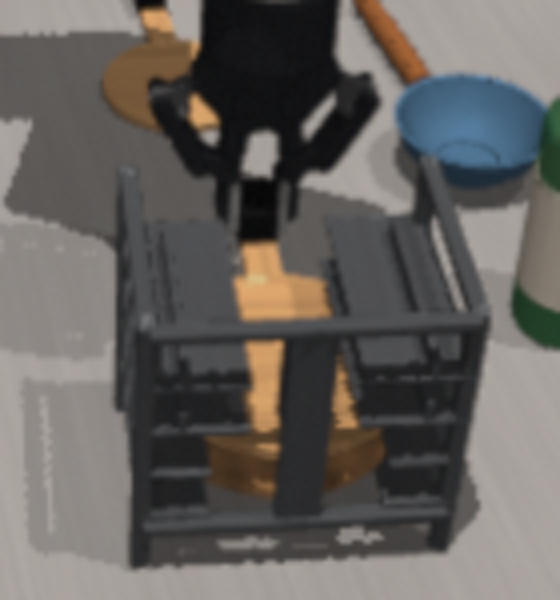

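The crop shows the large board's disc in the second slot, above the cork trivet, centred, with the neck on the axis. The force has built up to 15 N against the stop with no further travel. I'll release it and rise.

```bash
python3 -m crank '[{"dp":[0.002,0,-0.002],"delta_rot":[0,0,0],"fingers":-1},{"dp":[0,0,0],"delta_rot":[0,0,0],"fingers":-0.3},{"dp":[0,0,0],"delta_rot":[0,0,0],"fingers":0},{"dp":[0,0,0],"delta_rot":[0,0,0],"fingers":1},{"dp":[0,0,0],"delta_rot":[0,0,0],"fingers":1},{"dp":[0,0,0],"delta_rot":[0,0,0],"fingers":1},{"dp":[0,0,0],"delta_rot":[0,0,0],"fingers":1}]'; python3 -m crank '[{"dp":[0,0,-0.03],"delta_rot":[0,0,0],"fingers":1},{"dp":[0,0,-0.05],"delta_rot":[0,0,0],"fingers":1},{"dp":[0,0,-0.06],"delta_rot":[0,0,0],"fingers":1},{"dp":[0,0,-0.05],"delta_rot":[0,0,0],"fingers":1},{"dp":[0,0,0],"delta_rot":[0,0,0],"fingers":1}]'
python3 chk.py side .04 .11 .07 s6.png; python3 chk.py scene .065 .11 .07 c6.png
python3 -c "
from h import *
go([.5879,.2595,.25],88.2)"
```

```text
t: 9.68
tcp_pos: [0.5677, -0.1114, 0.151]
tool_rot: [0.754, 0.656, -0.0, 0.0]
force: [0.8, -0.4, -0.2]
finger_gap: 0.999
gripper_force: 0.0
t: 10.1
tcp_pos: [0.5704, -0.1121, 0.2513]
tool_rot: [0.754, 0.657, 0.002, 0.005]
force: [0.7, -0.9, 1.0]
finger_gap: 1.001
gripper_force: 0.0
side 117 z 0.07961292344696687 slopes deg(x,y) [-0.47  1.88] rack x [-0.0962 -0.0602] rack y [-0.014   0.0215] neck y [-0.08789603  0.0001664 ]
scene 79 z 0.0806882091323723 slopes deg(x,y) [-25.16  -1.59] rack x [-0.1035 -0.0604] rack y [-0.0343  0.035 ] neck y [-0.09748085  0.00490077]
t 10.2 pos [ 0.5681 -0.1112  0.2472] q [-0.39  0.54  1.61 -0.    0.99 -0.25] F [-0.9 -0.2  0.1] gap 0.996 0.0
rot units [ 0.0004  0.0001 -0.017 ] deg [ 0.1  0.1 -6.1]
dp after rot [ 0.7422  0.0162 -0.0056]  dp now [ 0.7397 -0.0631 -0.0063]
```

```bash
python3 -m crank '[{"dp":[0,0,0],"delta_rot":[0,0,-0.017],"fingers":1},{"dp":[0.05,0.001,0],"delta_rot":[0,0,0],"fingers":1},{"dp":[0.075,0.002,0],"delta_rot":[0,0,0],"fingers":1},{"dp":[0.075,0.002,0],"delta_rot":[0,0,0],"fingers":1},{"dp":[0.075,0.002,0],"delta_rot":[0,0,0],"fingers":1},{"dp":[0.075,0.002,0],"delta_rot":[0,0,0],"fingers":1},{"dp":[0.075,0.002,0],"delta_rot":[0,0,0],"fingers":1},{"dp":[0.075,0.002,0],"delta_rot":[0,0,0],"fingers":1},{"dp":[0.075,0.002,0],"delta_rot":[0,0,0],"fingers":1},{"dp":[0.075,0,0],"delta_rot":[0,0,0],"fingers":1},{"dp":[0.06,0,0],"delta_rot":[0,0,0],"fingers":1},{"dp":[0.032,0,0],"delta_rot":[0,0,0],"fingers":1}]'; python3 -m crank '[{"dp":[0,0,0],"delta_rot":[0,0,0],"fingers":1},{"dp":[0,0,0],"delta_rot":[0,0,0],"fingers":1}]'
python3 - <<'E'
from h import *
m,im,d=snap('wrist'); P=cloud(m,d); save('w7.png',im)
g=P[(im.max(2)<70)&(P[...,2]>.022)&(P[...,2]<.036)&(np.abs(P[...,0]-.588)<.04)&(np.abs(P[...,1]-.2595)<.04)]
rc=cv2.minAreaRect(g[:,:2].astype(np.float32)*1000); print(len(g),rc,g.mean(0))
go([rc[0][0]/1e3,rc[0][1]/1e3,.077],88.2)
E
```

```text
t: 11.2
tcp_pos: [0.5856, 0.263, 0.244]
tool_rot: [0.717, 0.697, -0.001, -0.001]
force: [0.0, 0.5, -0.1]
finger_gap: 0.997
gripper_force: 0.0
t: 11.37
tcp_pos: [0.5862, 0.2598, 0.2446]
tool_rot: [0.718, 0.697, -0.002, -0.0]
force: [-0.5, -0.2, -0.4]
finger_gap: 1.0
gripper_force: 0.0
869 ((588.68310546875, 259.592529296875), (35.23741149902344, 21.290258407592773), 88.96874237060547) [0.58897972 0.26053649 0.02937824]
t 11.42 pos [0.5864 0.2588 0.2449] q [ 0.24  0.62  1.44 -0.    1.08  0.27] F [ 0.7 -0.5 -0.2] gap 0.999 0.0
rot units [-0.0004  0.0003  0.    ] deg [-0.1  0.1  0. ]
dp after rot [0.0017 0.0045 0.3357]  dp now [0.0022 0.0053 0.3357]
```

```bash
python3 -m crank '[{"dp":[0.001,0.005,0.04],"delta_rot":[0,0,0],"fingers":1},{"dp":[0,0,0.06],"delta_rot":[0,0,0],"fingers":1},{"dp":[0,0,0.06],"delta_rot":[0,0,0],"fingers":1},{"dp":[0,0,0.06],"delta_rot":[0,0,0],"fingers":1},{"dp":[0,0,0.05],"delta_rot":[0,0,0],"fingers":1},{"dp":[0,0,0.04],"delta_rot":[0,0,0],"fingers":1},{"dp":[0,0,0.02],"delta_rot":[0,0,0],"fingers":1},{"dp":[0,0,0],"delta_rot":[0,0,0],"fingers":1},{"dp":[0,0,0],"delta_rot":[0,0,0],"fingers":1}]'; python3 -m crank '[{"dp":[0,0,0],"delta_rot":[0,0,0],"fingers":-1},{"dp":[0,0,0],"delta_rot":[0,0,0],"fingers":-1},{"dp":[0,0,0],"delta_rot":[0,0,0],"fingers":-1},{"dp":[0,0,0],"delta_rot":[0,0,0],"fingers":-1},{"dp":[0,0,0],"delta_rot":[0,0,0],"fingers":-1},{"dp":[0,0,0],"delta_rot":[0,0,0],"fingers":-1},{"dp":[0,0,0],"delta_rot":[0,0,0],"fingers":-1},{"dp":[0,0,0],"delta_rot":[0,0,0],"fingers":-1},{"dp":[0,0,0],"delta_rot":[0,0,0],"fingers":-1}]' 90
```

```text
t: 12.17
tcp_pos: [0.5898, 0.2589, 0.0811]
tool_rot: [0.719, 0.695, -0.0, -0.0]
force: [-0.0, -0.0, 0.3]
finger_gap: 0.998
gripper_force: 0.0
t: 12.92
tcp_pos: [0.5898, 0.2605, 0.0822]
tool_rot: [0.718, 0.696, 0.001, 0.0]
force: [-0.6, -0.4, 6.3]
finger_gap: 0.236
gripper_force: 90.7
```

```bash
python3 -m crank '[{"dp":[0,0,-0.01],"delta_rot":[0,0,0],"fingers":-1},{"dp":[0,0,-0.03],"delta_rot":[0,0,0],"fingers":-1},{"dp":[0,0,-0.05],"delta_rot":[0,0,0],"fingers":-1},{"dp":[0,0,-0.055],"delta_rot":[0,0,0],"fingers":-1},{"dp":[0,0,-0.055],"delta_rot":[0,0,0],"fingers":-1},{"dp":[0,0,-0.04],"delta_rot":[0,0,0],"fingers":-1},{"dp":[0,0,-0.03],"delta_rot":[0,0,0.008],"fingers":-1},{"dp":[0,0,-0.01],"delta_rot":[0,0,0.009],"fingers":-1},{"dp":[0,0,0],"delta_rot":[0,0,0],"fingers":-1}]'; python3 -c "
from h import *
go([.590,.040,.2205],82.1)"
```

```text
t: 13.67
tcp_pos: [0.59, 0.2605, 0.223]
tool_rot: [0.755, 0.656, 0.002, 0.001]
force: [1.0, 0.8, -1.6]
finger_gap: 0.233
gripper_force: 89.8
t 13.67 pos [0.59   0.2605 0.223 ] q [0.24 0.65 1.45 0.   1.04 0.38] F [ 1.   0.8 -1.6] gap 0.233 89.76801753044128
rot units [ 0.0005 -0.0002 -0.0002] deg [ 0.2 -0.1 -0.1]
dp after rot [-0.4368  0.0605  0.005 ]  dp now [-0.4367  0.061   0.0046]
```

```bash
python3 -m crank '[{"dp":[-0.03,0.004,0],"delta_rot":[0,0,0],"fingers":-1},{"dp":[-0.05,0.007,0],"delta_rot":[0,0,0],"fingers":-1},{"dp":[-0.06,0.008,0],"delta_rot":[0,0,0],"fingers":-1},{"dp":[-0.06,0.008,0],"delta_rot":[0,0,0],"fingers":-1},{"dp":[-0.06,0.008,0],"delta_rot":[0,0,0],"fingers":-1},{"dp":[-0.06,0.008,0],"delta_rot":[0,0,0],"fingers":-1},{"dp":[-0.06,0.008,0],"delta_rot":[0,0,0],"fingers":-1},{"dp":[-0.04,0.007,0.003],"delta_rot":[0,0,0],"fingers":-1},{"dp":[-0.017,0.003,0.002],"delta_rot":[0,0,0],"fingers":-1},{"dp":[0,0,0],"delta_rot":[0,0,0],"fingers":-1},{"dp":[0,0,0],"delta_rot":[0,0,0],"fingers":-1},{"dp":[0,0,0],"delta_rot":[0,0,0],"fingers":-1}]'; python3 -c "
from h import *
go([.590,.040,.2205],82.1)"; python3 chk.py side .12 .17 .055 s8.png; python3 chk.py scene .12 .17 .055 c8.png
```

```text
t: 14.67
tcp_pos: [0.5891, 0.0406, 0.2182]
tool_rot: [0.754, 0.657, -0.0, -0.001]
force: [0.6, 0.3, -1.2]
finger_gap: 0.235
gripper_force: 89.7
t 14.67 pos [0.5891 0.0406 0.2182] q [-0.12  0.59  1.6   0.    0.95  0.02] F [ 0.6  0.3 -1.2] gap 0.235 89.73397135734558
rot units [-0.0002 -0.0001  0.0001] deg [-0.1 -0.   0. ]
dp after rot [-0.0009  0.0019 -0.0047]  dp now [-0.0009  0.0019 -0.0047]
side 1182 z 0.14411288099059333 slopes deg(x,y) [-0.6   0.03] rack x [-0.2418 -0.093 ] rack y [-0.0517  0.0534] neck y [-2.39109029e-01  9.45042999e-05]
scene 530 z 0.1435402091502418 slopes deg(x,y) [-0.11 -0.13] rack x [-0.2089 -0.0981] rack y [-0.0414  0.0527] neck y [-0.20715259 -0.00059664]
```

```bash
python3 -m crank '[{"dp":[0,-0.001,-0.003],"delta_rot":[0,0,0],"fingers":-1},{"dp":[-0.02,0,0],"delta_rot":[0,0,0],"fingers":-1},{"dp":[-0.03,0,0],"delta_rot":[0,0,0],"fingers":-1},{"dp":[-0.03,0,0],"delta_rot":[0,0,0],"fingers":-1},{"dp":[-0.03,0,0],"delta_rot":[0,0,0],"fingers":-1},{"dp":[-0.02,0,0],"delta_rot":[0,0,0],"fingers":-1},{"dp":[0,0,0],"delta_rot":[0,0,0],"fingers":-1}]'; python3 -m crank '[{"dp":[-0.03,0,0],"delta_rot":[0,0,0],"fingers":-1},{"dp":[-0.03,0,0],"delta_rot":[0,0,0],"fingers":-1},{"dp":[-0.03,0,0],"delta_rot":[0,0,0],"fingers":-1},{"dp":[-0.02,0,0],"delta_rot":[0,0,0],"fingers":-1},{"dp":[-0.02,0,0],"delta_rot":[0,0,0],"fingers":-1},{"dp":[-0.01,0,0],"delta_rot":[0,0,0],"fingers":-1},{"dp":[0,0,0],"delta_rot":[0,0,0],"fingers":-1}]'; python3 -m crank '[{"dp":[0,0,0.004],"delta_rot":[0,0,0],"fingers":-1},{"dp":[0,0,0.004],"delta_rot":[0,0,0],"fingers":-1},{"dp":[0,0,0],"delta_rot":[0,0,0],"fingers":-1}]'; python3 -c "
from h import *
go([.5695,-.1087,.21],82.1)"
```

```text
t: 15.35
tcp_pos: [0.5801, -0.0267, 0.2203]
tool_rot: [0.755, 0.656, -0.0, 0.0]
force: [0.7, 0.5, -1.1]
finger_gap: 0.238
gripper_force: 89.8
t: 15.93
tcp_pos: [0.5705, -0.0949, 0.2202]
tool_rot: [0.755, 0.656, 0.0, 0.0]
force: [0.2, -0.5, -1.1]
finger_gap: 0.233
gripper_force: 89.8
t: 16.18
tcp_pos: [0.5702, -0.0933, 0.2156]
tool_rot: [0.754, 0.657, -0.0, -0.001]
force: [0.1, 0.0, -1.5]
finger_gap: 0.233
gripper_force: 89.8
t 16.18 pos [ 0.5702 -0.0933  0.2156] q [-0.36  0.58  1.63  0.    0.93 -0.22] F [ 0.1  0.  -1.5] gap 0.233 89.76571083068848
rot units [-0.0002 -0.0001  0.0001] deg [-0.1 -0.   0. ]
dp after rot [-0.0307  0.0029  0.0112]  dp now [-0.0307  0.0029  0.0112]
```

```bash
python3 -m crank '[{"dp":[0,0,0.003],"delta_rot":[0,0,0],"fingers":-1},{"dp":[0,0,0],"delta_rot":[0,0,0],"fingers":-1}]' | grep -E 'pos|^force'; python3 -m crank '[{"dp":[0,0,0.003],"delta_rot":[0,0,0],"fingers":-1},{"dp":[0,0,0],"delta_rot":[0,0,0],"fingers":-1}]' | grep -E 'pos|^force'; python3 -m crank '[{"dp":[-0.008,0,0],"delta_rot":[0,0,0],"fingers":-1},{"dp":[-0.008,0,0],"delta_rot":[0,0,0],"fingers":-1},{"dp":[0,0,0],"delta_rot":[0,0,0],"fingers":-1}]' | grep -E 'pos|^force'
```

```text
tcp_pos: [0.5704, -0.0936, 0.2143]
force: [-0.0, 0.1, -1.6]
tcp_pos: [0.5706, -0.0938, 0.2133]
force: [-0.7, 1.5, 2.0]
tcp_pos: [0.5695, -0.1029, 0.2134]
force: [0.2, -0.7, -0.1]
```

```bash
python3 -m crank '[{"dp":[-0.007,0,0.001],"delta_rot":[0,0,0],"fingers":-1},{"dp":[0,0,0],"delta_rot":[0,0,0],"fingers":-1}]' | grep -E 'pos|^force'; python3 -m crank '[{"dp":[-0.004,0,0],"delta_rot":[0,0,0],"fingers":-1},{"dp":[0,0,0],"delta_rot":[0,0,0],"fingers":-1}]' | grep -E 'pos|^force';  python3 -m crank '[{"dp":[-0.004,0,0],"delta_rot":[0,0,0],"fingers":-1},{"dp":[0,0,0],"delta_rot":[0,0,0],"fingers":-1}]' | grep -E 'pos|^force'
```

```text
tcp_pos: [0.5691, -0.1059, 0.2131]
force: [-0.2, 2.2, 3.4]
tcp_pos: [0.5689, -0.1073, 0.2131]
force: [1.5, 4.3, 4.4]
tcp_pos: [0.5688, -0.1076, 0.2131]
force: [2.2, 10.0, 5.2]
```

```bash
python3 -m crank '[{"dp":[-0.004,0,0],"delta_rot":[0,0,0],"fingers":-1},{"dp":[0,0,0],"delta_rot":[0,0,0],"fingers":-1},{"dp":[0,0,0],"delta_rot":[0,0,0],"fingers":-1}]' | grep -E 'pos|^force'; python3 chk.py side .12 .17 .055 s9.png
python3 - <<'E'
from h import *
im=cv2.imread('pics/s9.png'); cv2.imwrite('pics/s9c.png',cv2.resize(im[180:330,230:370],(560,600),interpolation=2))
E
```

```text
tcp_pos: [0.5687, -0.1078, 0.2132]
force: [3.0, 15.0, 6.7]
side 104 z 0.13970938108898712 slopes deg(x,y) [-0.81  4.13] rack x [-0.096  -0.0613] rack y [-0.0095  0.0117] neck y [-0.08913999  0.00021089]
```

View pics/s9c.png

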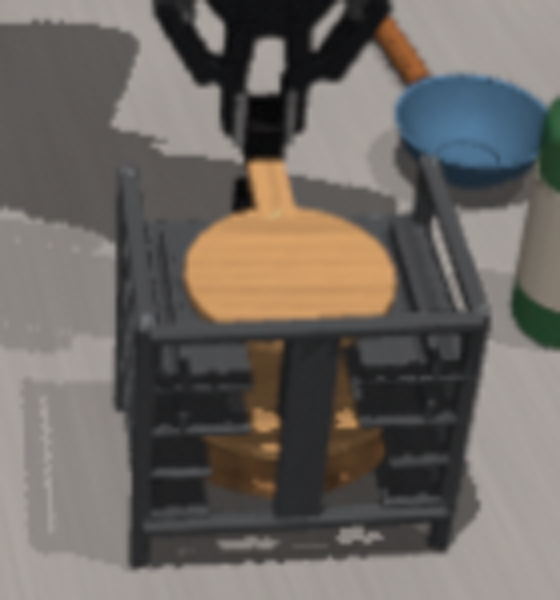

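The small board lies flat on the top ledges between the fences, centred, and pressed against the stop at 15 N with no further travel. I'll release it and rise clear.

```bash
python3 -m crank '[{"dp":[0.002,0,-0.002],"delta_rot":[0,0,0],"fingers":-1},{"dp":[0,0,0],"delta_rot":[0,0,0],"fingers":-0.3},{"dp":[0,0,0],"delta_rot":[0,0,0],"fingers":0},{"dp":[0,0,0],"delta_rot":[0,0,0],"fingers":1},{"dp":[0,0,0],"delta_rot":[0,0,0],"fingers":1},{"dp":[0,0,0],"delta_rot":[0,0,0],"fingers":1},{"dp":[0,0,0],"delta_rot":[0,0,0],"fingers":1}]' | grep -E 'pos|^force'; python3 -m crank '[{"dp":[0,0,-0.03],"delta_rot":[0,0,0],"fingers":1},{"dp":[0,0,-0.05],"delta_rot":[0,0,0],"fingers":1},{"dp":[0,0,-0.06],"delta_rot":[0,0,0],"fingers":1},{"dp":[0.04,0,-0.05],"delta_rot":[0,0,0],"fingers":1},{"dp":[0.07,0,0],"delta_rot":[0,0,0],"fingers":1},{"dp":[0.07,0,0],"delta_rot":[0,0,0],"fingers":1},{"dp":[0.06,0,0],"delta_rot":[0,0,0],"fingers":1},{"dp":[0,0,0],"delta_rot":[0,0,0],"fingers":1},{"dp":[0,0,0],"delta_rot":[0,0,0],"fingers":1}]' | grep -E 'pos|^force|^t:'
python3 chk.py side .12 .17 .055 s10.png; python3 chk.py scene .12 .17 .055 c10.png
python3 - <<'E'
from h import *
O=np.array([.5539,-.2216]); a=np.radians(82.1); X=-np.array([np.cos(a),np.sin(a)]); Y=np.array([-X[1],X[0]])
m,im,d=snap('side'); P=cloud(m,d)
m,im,d=snap('scene'); P2=cloud(m,d); 
for Q,n in((P,'side'),(P2,'scene')):
    L=np.stack([(Q[...,:2]-O)@X,(Q[...,:2]-O)@Y],-1)
    for nm,lo,hi in(('small',.155,.172),('large',.093,.112)):
        k=(np.abs(L[...,1])<.04)&(L[...,0]<-.08)&(L[...,0]>-.16)&(Q[...,2]>lo)&(Q[...,2]<hi); 
        if k.sum()>5: print(n,nm,k.sum(),cv2.minAreaRect(L[k].astype(np.float32)*1000),np.median(Q[k][:,2]))
a=cv2.imread('pics/s10.png')[170:335,210:380];b=cv2.imread('pics/c10.png')[90:255,130:300]
cv2.imwrite('pics/m10.png',cv2.resize(cv2.hconcat([a,b]),(800,388),interpolation=2))
E
```

```text
tcp_pos: [0.5681, -0.111, 0.2135]
force: [-0.6, 0.1, 0.6]
t: 18.9
tcp_pos: [0.5846, 0.0097, 0.3086]
force: [0.3, 0.3, -0.5]
side 108 z 0.13975700881933556 slopes deg(x,y) [-0.72  1.59] rack x [-0.0972 -0.0607] rack y [-0.0098  0.0109] neck y [-0.0880931   0.00014661]
scene 42 z 0.13905415829555995 slopes deg(x,y) [ -9.35 -10.4 ] rack x [-0.1119 -0.0601] rack y [-0.0086  0.0111] neck y [-0.10365168  0.00970455]
side small 114 ((-110.01461791992188, 0.5296897888183594), (37.02178955078125, 21.93211555480957), 1.3647019863128662) 0.16132541808631856
side large 32 ((-113.22538757324219, -6.616350173950195), (33.265586853027344, 8.0435209274292), 2.106893301010132) 0.10138668303865839
scene small 9 ((-116.8147201538086, 7.149017333984375), (5.832776069641113, 30.583017349243164), 87.31346893310547) 0.15874800825543023
scene large 62 ((-113.95635223388672, -0.4962882995605469), (37.62492752075195, 21.154157638549805), 2.195032835006714) 0.10043884335689462
```

View pics/m10.png

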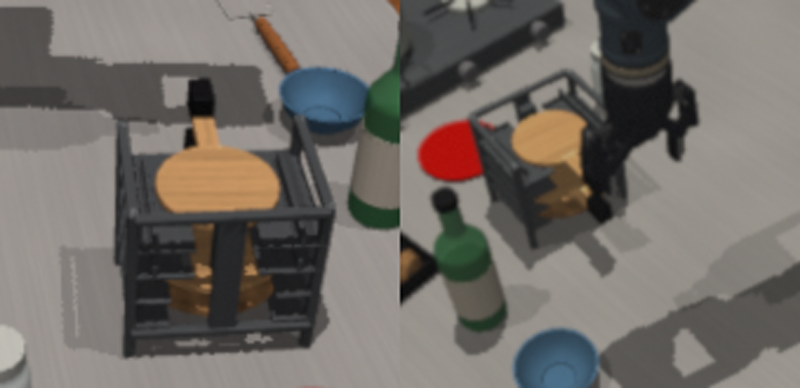

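Both boards are in their slots, flat, with the grips at rack x of about −113 mm and y of about 0, and the handles within 2° of straight. The trivet hasn't moved and the arm is clear of everything. I'm handing in.

```bash
python3 -c "
from station import manip
print(manip.sign_off())"
```

```text
the job is handed in; nothing more can be done
None
```

The large board is in the second slot and the small board in the top slot, both flat, pushed to the back stop with handles straight out (within about 2°) and released; nothing else was touched, and I handed the job in at about 19 s.

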